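# Sweep the seed capsules into the counting frame

## Robot

A 6-joint arm with a two-finger parallel gripper is mounted at the origin on the work surface. World frame = base frame: x ahead of the robot, y to its left, z up, the work surface at z = 0. Lengths are in m, angles in rad, forces in N, time in s.
With the tool pointing down it reaches from about 0.275 to 0.825 m from the base axis. Payload 4.9 kg.
Tool frame: the origin (TCP) lies at the very end of the fingers, on their centre line; the grasp point (between the pads) lies 19 mm behind it (grip_depth is the distance from the TCP to the grasp point, in m); z points along the fingers, y is the line along which they close (so a half turn about z gives the same grasp; the last joint's range is limited). The gripper opens to 85 mm and grips with 20 to 120 N. Pads are 22 mm wide; open, the fingers measure 114 mm over their backs; the gripper's body (76 mm by 85 mm) begins 54 mm behind the grasp point. The pads swing forward as they close: fully open they stand 13 mm farther back than shut.
Start: joints at [-1.42, 0.326, -0.193, 1.052, 0, 1.437], TCP at [0.155, -0.528, 0.231] pointing down, gripper open.
Joint ranges: [-2.65, 2.65], [-0.97, 1.79], [-1.3, 1.35], [-1.93, 2.1], [-1.47, 1.37], [-3.14, 3.14]. Speed limits (rad/s): [2.57, 2.57, 3.14, 3.14, 3.14, 3.14].

## Interface

Orientations are given as a 3x3 rotation matrix whose columns are the frame's x, y, z axes.
In Python, from workcell import * gives the robot as it stands. The module is installed in compiled form; this text tells all that it offers.
- The arm moves only by the shell command python3 -m jog 'ROWS' [OPENING] [FORCE]. ROWS is JSON, a list of rows, each a list of 6 numbers: the shift along the tool's x, y, z in m, then the turn, a rotation vector about the tool's x, y, z in degrees. In form: [[x, y, z, ax, ay, az], ...]. A call has 1 to 20 rows; each row is the pose to reach, as a shift and turn from the pose commanded when the call began, along the tool's axes at that moment; what a row does not reach only later rows make up. A row lasts 1/8 s, in which the tool goes at most 62.5 mm and 10.7 degrees, less where a joint would pass 70% of its speed; a pose out of reach is approached as far as the arm can. A call with a gripper value outside its range is refused whole. OPENING is the finger opening in m, from 0 to 0.0854, set as the call begins (- or left out, the last holds). The fingers move at their own pace and stop on an object; FORCE is the grip in N (left out, the last holds). Time passes only in rows, so rows that repeat a pose let the fingers close. It gives the time, the measured TCP pose, the force, the opening and the grip force at its end, in the units of the state.
- get_obs(): the state, without advancing time (a new reading comes with each control period).
- grab_frame(name): name is "scene" or "top" or "wrist"; returns the picture (384x512x3 uint8, blue, green, red); there is no depth.
- get_calibration(name): a dict with "mtx" (3x3 intrinsics, pixels), "extrinsics" (4x4, takes a point from world to camera coordinates); the wrist camera has in their place "T_tool_cam" (4x4, takes a point from camera to tool coordinates, whose origin is the TCP and whose axes are the flange's). Camera axes: x right, y down, z forward; pixel columns grow to the right and rows downward; lengths in m; the calibration is good to about 2 mm. The wrist camera is an equidistant fisheye: a pixel r from the principal point sees the ray r / f radians off the axis. A picture is of the moment at which its call begins: read the wrist's pose just before it. get_calibration takes no time and is no camera call.
- hand_in(): hands the job in; it is judged then, once.
The state is a dict: "time": time; "q": joint angles; "joint_vel": joint speeds; "effort": joint torques, N m; "eef_pos": TCP position; "tcp_rot": TCP orientation; "ft_force": force on the tool from outside, world axes, zero at the start; "moment": the same for the moment, N m; "grip_width": finger opening in m; "finger_force": force on a finger pad.
Only numpy, scipy, OpenCV 4.12 (cv2) and the standard library are available. Lean on these libraries where they do the work, as an engineer would, in place of code of your own. Each camera call takes 0.05 s, during which the arm holds its last target. There are 200 camera calls.

## Task

Sweep the three loose seed capsules across the bench with the fingers until all of them lie wholly inside the three-sided counting frame. Only push them along the bench, never lift or carry them, and leave the vial and everything else on the bench where it stands.

Things in the scene. Friction and masses are not known exactly. Their poses are not given: they have to be found in the camera images.
- pod_a_mid (a point): a loose dry brown seed capsule: a squat round woody fruit 28 mm across at its widest (6 mm above the bench), flat underside 24 mm across, solid body 15 mm high with five thin pointed tips reaching 22 mm; 10 to 20 g; it stands on its flat underside and slides when pushed. This point is on its axis, 7 mm above its underside.
- pod_b_mid (a point): a loose dry brown seed capsule: a squat round woody fruit 28 mm across at its widest (6 mm above the bench), flat underside 24 mm across, solid body 15 mm high with five thin pointed tips reaching 22 mm; 10 to 20 g; it stands on its flat underside and slides when pushed. This point is on its axis, 7 mm above its underside.
- pod_c_mid (a point): a loose dry brown seed capsule: a squat round woody fruit 28 mm across at its widest (6 mm above the bench), flat underside 24 mm across, solid body 15 mm high with five thin pointed tips reaching 22 mm; 10 to 20 g; it stands on its flat underside and slides when pushed. This point is on its axis, 7 mm above its underside.
- frame: the counting frame: three aluminium fences fixed to the bench, front open, white paper ground flush with the bench (no sill). Inside 260 mm wide, 95 mm deep; fences 25 mm high, 8 mm thick. Origin on the bench in the middle of the open front; x points into the frame, y along the front, z up: inside is x 0 to 95, y -130 to 130 mm. Capsules start 50 to 115 mm in front of it.
- vial: bystander among the capsules: small capped glass vial standing upright, 24 mm across, 45 mm high. It may stand in any of the four places of the row in front of the frame, the capsules in the other three. Origin at the centre of its underside.
- weight: bystander: small steel balance weight with a knob, 22 mm across, 34 mm high, standing nearer the robot than the capsules. Origin at the centre of its underside.
- puck: bystander: grey round reference disc with a white face, 28 mm across, 12 mm high, lying nearer the robot than the capsules. Origin at the centre of its underside.
- jar: bystander: amber glass jar with a metal lid, 56 mm across, 70 mm high, standing just outside the frame's +y side. Origin at the centre of its underside.
- dish: bystander: clear open petri dish, 84 mm across, 16 mm high, lying just outside the frame's -y side. Origin at the centre of its underside.
- lens: bystander: hand lens lying flat, 54 mm round with a 75 mm black handle, 8 mm high, at the left of the work. Origin under the centre of the glass.
- caliper: bystander: steel caliper lying flat, 150 mm long, 9 mm high, at the right of the work. Origin under its middle.
- pod_a: the same capsule as point pod_a_mid; origin at the centre of its underside.
- pod_b: the same capsule as point pod_b_mid; origin at the centre of its underside.
- pod_c: the same capsule as point pod_c_mid; origin at the centre of its underside.

How it is judged:
At the end, for the whole second after the job is handed in: All three capsules are at rest on the bench inside the frame, each with its middle at least 12 mm past the frame's open front and between the fences (x of pod_a_mid in the frame of frame between 0.012 and 0.09 m and y of pod_a_mid in the frame of frame between -0.125 and 0.125 m and height (world z) of each of pod_a_mid, pod_b_mid, pod_c_mid below 0.02 m and linear speed of each of pod_a, pod_b, pod_c below 0.02 m/s and x of pod_b_mid in the frame of frame between 0.012 and 0.09 m and y of pod_b_mid in the frame of frame between -0.125 and 0.125 m and x of pod_c_mid in the frame of frame between 0.012 and 0.09 m and y of pod_c_mid in the frame of frame between -0.125 and 0.125 m); the robot touches nothing.
It fails at once if a capsule is lifted: its middle rises above 25 mm over the bench (height (world z) of any of pod_a_mid, pod_b_mid, pod_c_mid above 0.025 m).
It fails at once if a bystander (vial, weight, disc, jar, dish, lens, caliper) is shifted by more than 15 mm or tipped (distance of any of vial, weight, puck, jar, dish, lens, caliper from where it was at the start of the episode above 0.015 m or angle between any of vial, weight, puck, jar, dish, lens, caliper's own z axis and vertical above 0.4 rad).
It also fails if it takes over 54 s, if anything falls off the work surface, if the arm or the gripper's body presses on something with over 40 N, if the wrist force passes 120 N, or if a joint passes its speed limit or range.

## Working session

There is one attempt and no reset: what is moved stays moved. The work goes in short steps, Python scripts to look and compute and a shell command to move; the robot and the scene stay as the last step left them, time stands still between calls to the robot, and variables do not carry over. Pictures are saved under pics/ and viewed, at most 10 in all, crops included, and the job is handed in when it is done.

```bash
mkdir -p pics; python3 - <<'E'
from workcell import *
import cv2,numpy as np
o=get_obs();print(o['time'],o['eef_pos'],np.round(o['tcp_rot'],3).tolist(),o['grip_width'])
for n in("top","scene"):
    cv2.imwrite(f"pics/{n}0.png",grab_frame(n));c=get_calibration(n);print(n,np.round(c['mtx'],1).tolist(),np.round(c['extrinsics'],3).tolist())
E
```

```text
0.0 [ 0.15444462 -0.52727516  0.23050702] [[0.96, 0.281, -0.0], [0.281, -0.96, 0.002], [0.0, -0.002, -1.0]] 0.08573548387867694
top [[353.5, 0.0, 251.2], [0.0, 353.5, 187.8], [0.0, 0.0, 1.0]] [[0.014, -1.0, -0.005, -0.002], [-0.999, -0.013, -0.038, 0.529], [0.038, 0.005, -0.999, 1.201], [0.0, 0.0, 0.0, 1.0]]
scene [[378.1, 0.0, 253.7], [0.0, 378.1, 191.5], [0.0, 0.0, 1.0]] [[0.834, 0.552, -0.01, -0.451], [0.388, -0.599, -0.701, -0.202], [-0.393, 0.58, -0.713, 1.322], [0.0, 0.0, 0.0, 1.0]]
```

View pics/top0.png

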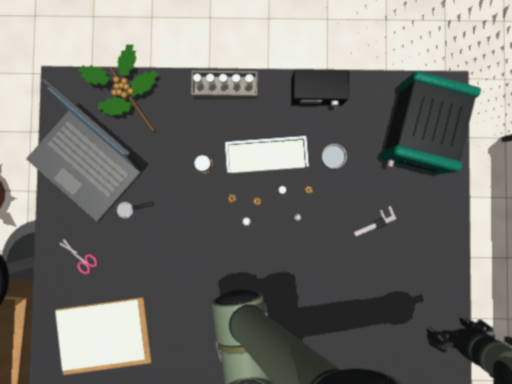

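View pics/scene0.png

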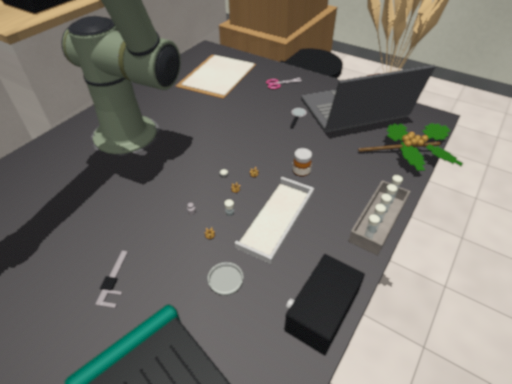

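The top view shows pods at about (232,198), (257,201) and (309,189), and the vial at (282,189). The puck is at (246,221), the weight at (298,217), and the frame spans (226–308, 137–173), with its open front toward the robot.

```bash
cat > h.py <<'E'
from workcell import *
import cv2,numpy as np
def ray(n,uv,z):
    c=get_calibration(n);E=c['extrinsics'];R=E[:3,:3];t=E[:3,3]
    d=R.T@np.linalg.inv(c['mtx'])@[uv[0],uv[1],1];o=-R.T@t
    return o+d*(z-o[2])/d[2]
def blobs(m,lo,hi):
    n,_,s,c=cv2.connectedComponentsWithStats(m.astype(np.uint8))
    return [(c[i],s[i,4]) for i in range(1,n) if lo<=s[i,4]<=hi]
def pods(im):
    hsv=cv2.cvtColor(im,cv2.COLOR_BGR2HSV);m=(hsv[...,1]>110)&(hsv[...,2]>70)&(hsv[...,0]<28)
    k=np.zeros_like(m);k[120:235,208:322]=1
    return blobs(m&k,6,200)
E
python3 - <<'E'
from h import *
im=grab_frame("top");cv2.imwrite("pics/crop.png",cv2.resize(im[125:235,180:370],None,fx=4,fy=4,interpolation=2))
for c,a in pods(im): print('pod',c.round(1),a,ray("top",c,.01).round(4))
g=im.min(2)
for c,a in blobs((g>125)&(np.arange(512)<350)[None]&(np.arange(384)>125)[:,None]&(np.arange(512)>180)[None]&(np.arange(384)<235)[:,None],8,5000):
    print(c.round(1),a,[ray("top",c,z).round(4)[:2].tolist() for z in(0,.012,.034,.045)])
m=(g>125).astype(np.uint8);m[:,:215]=0;m[:,316:]=0;m[:125]=0;m[180:]=0
ct=max(cv2.findContours(m,0,2)[0],key=cv2.contourArea);r=cv2.minAreaRect(ct)
for p in cv2.boxPoints(r): print('corner',p.round(1),ray("top",p,0).round(4)[:2],ray("top",p,.025).round(4)[:2])
E
```

```text
pod [307.8 189.2] 48 [ 0.5261 -0.188   0.01  ]
pod [231.5 197.9] 44 [0.493  0.0726 0.01  ]
pod [256.6 201. ] 48 [ 0.4837 -0.0136  0.01  ]
[266.3 154. ] 2634 [[0.6468, -0.045], [0.6452, -0.0446], [0.6422, -0.0438], [0.6408, -0.0434]]
[333.5 155.9] 457 [[0.6432, -0.2777], [0.6416, -0.2749], [0.6387, -0.2699], [0.6373, -0.2675]]
[201.7 162.6] 205 [[0.6138, 0.1783], [0.6126, 0.1765], [0.6102, 0.1733], [0.609, 0.1717]]
[281.9 189.3] 49 [[0.5251, -0.1005], [0.5247, -0.0995], [0.5239, -0.0977], [0.5236, -0.0968]]
[297.5 216.8] 28 [[0.4312, -0.155], [0.4318, -0.1535], [0.4327, -0.1507], [0.4332, -0.1493]]
[246.1 221.1] 51 [[0.4141, 0.0216], [0.4147, 0.0214], [0.416, 0.021], [0.4166, 0.0208]]
corner [224. 141.] [0.6902 0.1023] [0.6859 0.1002]
corner [306.2 134.7] [ 0.7159 -0.1827] [ 0.7111 -0.179 ]
corner [308.7 166.8] [ 0.6042 -0.1921] [ 0.6018 -0.1882]
corner [226.5 173.1] [0.5786 0.0919] [0.5766 0.09  ]
```

View pics/crop.png

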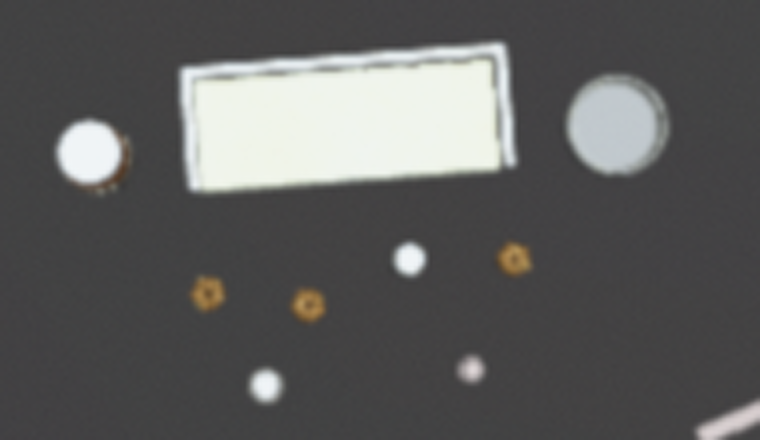

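```bash
python3 -m jog '[[0.407,-0.2305,0.12,0,0,-168.9],[0.407,-0.2305,0.12,0,0,-168.9],[0.407,-0.2305,0.12,0,0,-168.9],[0.407,-0.2305,0.12,0,0,-168.9],[0.407,-0.2305,0.12,0,0,-168.9],[0.407,-0.2305,0.12,0,0,-168.9],[0.407,-0.2305,0.12,0,0,-168.9],[0.407,-0.2305,0.12,0,0,-168.9],[0.407,-0.2305,0.12,0,0,-168.9],[0.407,-0.2305,0.12,0,0,-168.9],[0.407,-0.2305,0.12,0,0,-168.9],[0.407,-0.2305,0.12,0,0,-168.9],[0.407,-0.2305,0.12,0,0,-168.9],[0.407,-0.2305,0.12,0,0,-168.9],[0.407,-0.2305,0.12,0,0,-168.9],[0.407,-0.2305,0.12,0,0,-168.9],[0.407,-0.2305,0.12,0,0,-168.9],[0.407,-0.2305,0.12,0,0,-168.9]]' 0.016
cat >> h.py <<'E'
F=np.array([.593,-.049]);A=np.array([[.9959,.0903],[-.0903,.9959]])
def fr(p): return (A@(np.asarray(p)[:2]-F)).round(4)
def wray(uv,z,o):
    c=get_calibration("wrist");K=c['mtx'];T=c['T_tool_cam']
    d=(np.array(uv)-K[:2,2])/K[0,0];r=np.hypot(*d)
    v=np.r_[d/r*np.sin(r),np.cos(r)]
    R=o['tcp_rot'];v=R@T[:3,:3]@v;s=o['eef_pos']+R@T[:3,3]
    return s+v*(z-s[2])/v[2]
E
python3 - <<'E'
from h import *
o=get_obs();print(o['time'],o['eef_pos'],fr(o['eef_pos']),np.round(o['tcp_rot'],3).tolist(),o['q'].round(2) if hasattr(o['q'],'round') else o['q'],o['grip_width'],o['ft_force'])
w=grab_frame("wrist");cv2.imwrite("pics/w1.png",w)
hsv=cv2.cvtColor(w,cv2.COLOR_BGR2HSV);m=(hsv[...,1]>110)&(hsv[...,2]>70)&(hsv[...,0]<28)
for c,a in blobs(m,40,9000):
    p=wray(c,.01,o);print(c.round(),a,p.round(4),fr(p))
E
```

```text
time: 2.4
eef_pos: [0.4803, -0.1922, 0.1112]
tcp_rot: [[-0.996, -0.089, -0.0], [-0.089, 0.996, 0.0], [0.0, 0.0, -1.0]]
ft_force: [0.0, -0.6, 0.2]
grip_width: 0.0158
finger_force: 0.0
2.4 [ 0.48029092 -0.19223642  0.11117647] [-0.1252 -0.1325] [[-0.996, -0.089, -0.0], [-0.089, 0.996, 0.0], [0.0, 0.0, -1.0]] [-0.52  0.38 -0.45  0.74  0.   -0.61] 0.015753899644018104 [ 0.00968318 -0.57875951  0.19840838]
[434. 212.] 486 [ 0.4828 -0.0157  0.01  ] [-0.1067  0.0431]
[488. 223.] 377 [0.4917 0.0697 0.01  ] [-0.0901  0.1274]
[258. 240.] 558 [ 0.5247 -0.1897  0.01  ] [-0.0807 -0.134 ]
[495. 291.] 111 [0.5911 0.1406 0.01  ] [0.0152 0.189 ]
[505. 312.] 324 [0.6352 0.1949 0.01  ] [0.064 0.239]
```

View pics/w1.png

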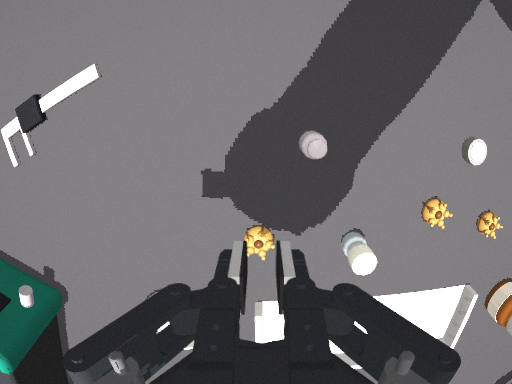

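The wrist view shows the right-hand pod at (258,240), lined up between the fingers and agreeing with the top view to about 2 mm. The area below the fingers is clear, so I can descend.

```bash
python3 -m jog '[[0,0,0.05,0,0,0],[0,0,0.09,0,0,0],[0,0,0.097,0,0,0],[0,0,0.097,0,0,0]]'; python3 -m jog '[[0,0,0.004,0,0,0],[0,0,0.008,0,0,0],[0,0,0.008,0,0,0]]'
```

```text
time: 2.95
eef_pos: [0.4805, -0.1924, 0.0146]
tcp_rot: [[-0.996, -0.09, -0.0], [-0.09, 0.996, 0.0], [0.0, 0.0, -1.0]]
ft_force: [-0.5, 0.1, 1.1]
grip_width: 0.0159
finger_force: 0.0
time: 3.32
eef_pos: [0.4806, -0.1924, 0.0066]
tcp_rot: [[-0.996, -0.091, 0.0], [-0.091, 0.996, -0.0], [-0.0, -0.0, -1.0]]
ft_force: [-0.4, -0.3, -1.5]
grip_width: 0.0158
finger_force: 0.0
```

```bash
python3 -m jog '[[-0.01,-0.001,0,0,0,0],[-0.02,-0.001,0,0,0,0],[-0.03,-0.001,0,0,0,0],[-0.04,0.002,0,0,0,0],[-0.05,0.006,0,0,0,0],[-0.06,0.01,0,0,0,0],[-0.07,0.014,0,0,0,0],[-0.08,0.018,0,0,0,0],[-0.09,0.022,0,0,0,0],[-0.1,0.026,0,0,0,0],[-0.11,0.03,0,0,0,0],[-0.12,0.034,0,0,0,0],[-0.13,0.038,0,0,0,0],[-0.138,0.041,0,0,0,0],[-0.143,0.043,0,0,0,0],[-0.145,0.043,0,0,0,0],[-0.145,0.043,0,0,0,0]]'
python3 -m jog '[[0.015,0,0,0,0,0],[0.03,0,0,0,0,0],[0.04,0,-0.03,0,0,0],[0.06,0,-0.09,0,0,0],[0.06,0,-0.09,0,0,0]]'
python3 - <<'E'
from h import *
im=grab_frame("top")
for c,a in pods(im): print('pod',a,fr(ray("top",c,.01)))
o=get_obs();print(o['eef_pos'],fr(o['eef_pos']))
w=grab_frame("wrist")
hsv=cv2.cvtColor(w,cv2.COLOR_BGR2HSV);m=(hsv[...,1]>110)&(hsv[...,2]>70)&(hsv[...,0]<28)
for c,a in blobs(m,40,9000):print(c.round(),a,fr(wray(c,.01,o)))
cv2.imwrite("pics/w2.png",w)
E
```

```text
time: 5.45
eef_pos: [0.6208, -0.1362, 0.0062]
tcp_rot: [[-0.996, -0.091, -0.0], [-0.091, 0.996, 0.0], [0.0, 0.0, -1.0]]
ft_force: [-0.5, 1.1, 0.2]
grip_width: 0.016
finger_force: 0.0
time: 6.08
eef_pos: [0.563, -0.1431, 0.1007]
tcp_rot: [[-0.996, -0.09, 0.007], [-0.09, 0.996, -0.003], [-0.007, -0.003, -1.0]]
ft_force: [1.0, 0.5, 0.3]
grip_width: 0.0159
finger_force: 0.0
pod 25 [ 0.0405 -0.0867]
pod 45 [-0.0889  0.1302]
pod 47 [-0.1055  0.0453]
[ 0.56239701 -0.14266253  0.09876094] [-0.0389 -0.0905]
[419. 125.] 675 [-0.1062  0.0451]
[487. 150.] 443 [-0.0894  0.1305]
[263. 278.] 520 [ 0.0411 -0.0882]
```

View pics/w2.png

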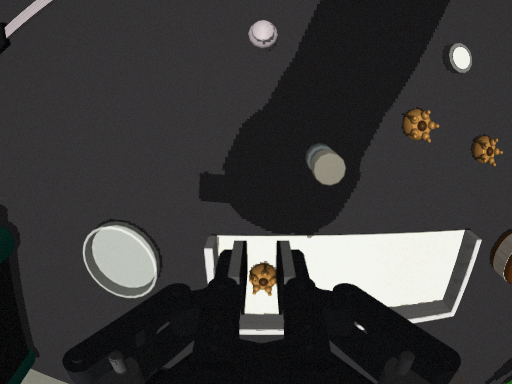

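The wrist view shows the first pod inside the frame at (263,278). Next is the middle pod at frame (-0.106, 0.045).

```bash
python3 -m jog '[[0.036,0.045,0,0,0,0],[0.072,0.09,0,0,0,0],[0.107,0.133,0,0,0,0],[0.107,0.133,0.0,0,0,0],[0.107,0.133,0.04,0,0,0],[0.107,0.133,0.075,0,0,0],[0.107,0.133,0.088,0,0,0],[0.107,0.133,0.0935,0,0,0],[0.107,0.133,0.0935,0,0,0]]'
python3 - <<'E'
from h import *
o=get_obs();print(o['eef_pos'],fr(o['eef_pos']))
E
```

```text
time: 7.3
eef_pos: [0.443, -0.0193, 0.0029]
tcp_rot: [[-0.996, -0.091, 0.0], [-0.091, 0.996, -0.0], [-0.0, -0.0, -1.0]]
ft_force: [-0.4, -0.2, 0.4]
grip_width: 0.0157
finger_force: 0.0
[ 0.44300332 -0.01926324  0.00292686] [-0.1467  0.0432]
```

```bash
python3 -m jog '[[-0.01,0.002,-0.003,0,0,0],[-0.02,0.002,-0.003,0,0,0],[-0.03,0.002,-0.003,0,0,0],[-0.04,0.001,-0.003,0,0,0],[-0.05,0,-0.003,0,0,0],[-0.06,-0.002,-0.003,0,0,0],[-0.07,-0.004,-0.003,0,0,0],[-0.08,-0.006,-0.003,0,0,0],[-0.09,-0.008,-0.003,0,0,0],[-0.1,-0.01,-0.003,0,0,0],[-0.11,-0.012,-0.003,0,0,0],[-0.12,-0.014,-0.003,0,0,0],[-0.13,-0.016,-0.003,0,0,0],[-0.14,-0.017,-0.003,0,0,0],[-0.15,-0.018,-0.003,0,0,0],[-0.159,-0.018,-0.003,0,0,0],[-0.164,-0.018,-0.003,0,0,0],[-0.166,-0.018,-0.003,0,0,0],[-0.166,-0.018,-0.003,0,0,0]]'
python3 -m jog '[[0.015,0,0,0,0,0],[0.03,0,0,0,0,0],[0.04,0,-0.03,0,0,0],[0.06,0,-0.09,0,0,0],[0.06,0,-0.09,0,0,0]]'
python3 - <<'E'
from h import *
im=grab_frame("top")
for c,a in pods(im): print('pod',a,fr(ray("top",c,.01)))
o=get_obs();print(o['eef_pos'],fr(o['eef_pos']))
w=grab_frame("wrist")
hsv=cv2.cvtColor(w,cv2.COLOR_BGR2HSV);m=(hsv[...,1]>110)&(hsv[...,2]>70)&(hsv[...,0]<28)
for c,a in blobs(m,40,9000):print(c.round(),a,fr(wray(c,.01,o)))
E
```

```text
time: 9.68
eef_pos: [0.6093, -0.0219, 0.0058]
tcp_rot: [[-0.996, -0.091, -0.001], [-0.091, 0.996, -0.0], [0.001, -0.0, -1.0]]
ft_force: [-3.5, -0.1, 4.3]
grip_width: 0.016
finger_force: 2.6
time: 10.3
eef_pos: [0.5524, -0.0278, 0.0998]
tcp_rot: [[-0.996, -0.091, 0.008], [-0.091, 0.996, -0.001], [-0.008, -0.002, -1.0]]
ft_force: [0.5, -0.1, -0.6]
grip_width: 0.0161
finger_force: 0.0
pod 45 [-0.0889  0.1299]
[ 0.5515783  -0.02761818  0.0979249 ] [-0.0393  0.025 ]
[386. 143.] 736 [-0.0893  0.1293]
[447. 270.] 548 [0.0442 0.2294]
[146. 275.] 448 [ 0.0415 -0.0887]
[262. 277.] 545 [0.039  0.0268]
[502. 351.] 177 [0.2369 0.4344]
```

```bash
python3 -m jog '[[0.032,0.035,0,0,0,0],[0.064,0.07,0,0,0,0],[0.093,0.105,0,0,0,0],[0.093,0.105,0,0,0,0],[0.093,0.105,0.04,0,0,0],[0.093,0.105,0.075,0,0,0],[0.093,0.105,0.086,0,0,0],[0.093,0.105,0.09,0,0,0],[0.093,0.105,0.09,0,0,0]]'
python3 - <<'E'
from h import *
o=get_obs();print(o['eef_pos'],fr(o['eef_pos']))
E
```

```text
time: 11.52
eef_pos: [0.4483, 0.0686, 0.0062]
tcp_rot: [[-0.996, -0.091, 0.001], [-0.091, 0.996, -0.0], [-0.001, -0.0, -1.0]]
ft_force: [-0.3, 0.2, -0.6]
grip_width: 0.0161
finger_force: 0.0
[0.44834108 0.06862778 0.0061625 ] [-0.1334  0.1302]
```

Target is tool (0.018, 0.088), so x shifts by -0.151 and y by -0.042.

```bash
python3 -m jog '[[-0.01,0,0,0,0,0],[-0.02,0,0,0,0,0],[-0.03,0,0,0,0,0],[-0.04,-0.003,0,0,0,0],[-0.05,-0.007,0,0,0,0],[-0.06,-0.011,0,0,0,0],[-0.07,-0.015,0,0,0,0],[-0.08,-0.019,0,0,0,0],[-0.09,-0.023,0,0,0,0],[-0.1,-0.027,0,0,0,0],[-0.11,-0.031,0,0,0,0],[-0.12,-0.035,0,0,0,0],[-0.13,-0.038,0,0,0,0],[-0.14,-0.041,0,0,0,0],[-0.147,-0.042,0,0,0,0],[-0.151,-0.042,0,0,0,0],[-0.151,-0.042,0,0,0,0]]'
python3 -m jog '[[0.015,0,0,0,0,0],[0.03,0,0,0,0,0],[0.04,0,-0.03,0,0,0],[0.06,0,-0.09,0,0,0],[0.06,0,-0.09,0,0,0]]'
python3 - <<'E'
from h import *
o=get_obs()
w=grab_frame("wrist");cv2.imwrite("pics/w3.png",w)
hsv=cv2.cvtColor(w,cv2.COLOR_BGR2HSV);m=(hsv[...,1]>110)&(hsv[...,2]>70)&(hsv[...,0]<28)
for c,a in blobs(m,40,9000):print(c.round(),a,fr(wray(c,.01,o)))
E
```

```text
time: 13.65
eef_pos: [0.6022, 0.0406, 0.0057]
tcp_rot: [[-0.996, -0.091, 0.001], [-0.091, 0.996, -0.0], [-0.001, -0.0, -1.0]]
ft_force: [0.8, -0.8, 1.0]
grip_width: 0.016
finger_force: 0.2
time: 14.28
eef_pos: [0.5441, 0.0352, 0.0998]
tcp_rot: [[-0.996, -0.091, 0.007], [-0.091, 0.996, -0.0], [-0.007, -0.001, -1.0]]
ft_force: [0.7, -0.1, -0.4]
grip_width: 0.0164
finger_force: 0.0
[ 94. 271.] 364 [ 0.042  -0.0892]
[392. 273.] 631 [0.0402 0.2221]
[196. 276.] 485 [0.0385 0.0265]
[261. 277.] 535 [0.0384 0.0893]
[473. 358.] 205 [0.2301 0.4269]
```

View pics/w3.png

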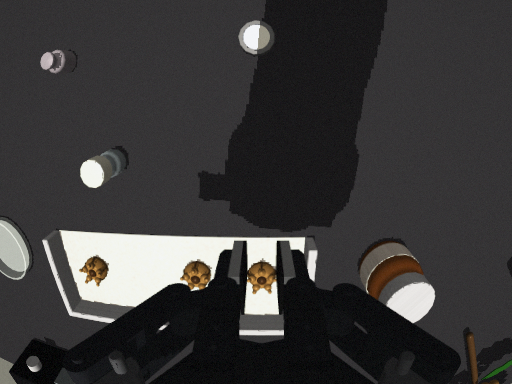

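The wrist view shows all three pods well inside the frame, at (94,271), (196,276) and (261,277). That puts them at a frame x of about 0.04. The bystanders still stand where they were.

```bash
python3 -m jog '[[0,0,-0.03,0,0,0],[0,0,-0.05,0,0,0],[0,0,-0.05,0,0,0]]' && python3 -c "from workcell import *;print(hand_in())"
```

```text
time: 14.7
eef_pos: [0.5429, 0.0352, 0.1459]
tcp_rot: [[-0.996, -0.091, 0.002], [-0.091, 0.996, -0.0], [-0.002, -0.0, -1.0]]
ft_force: [-0.2, 0.2, -0.6]
grip_width: 0.0163
finger_force: 0.0
the job is handed in; nothing more can be done
None
```

I swept all three capsules into the counting frame, each about 40 mm past the open front, with the vial and the other bystanders untouched, and handed the job in at about 15 s; no verdict was returned.

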